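# Stand the spatulas in the sterilising stand

## Robot

A 6-joint arm with a two-finger parallel gripper is mounted at the origin on the work surface. World frame = base frame: x ahead of the robot, y to its left, z up, the work surface at z = 0. Lengths are in m, angles in rad, forces in N, time in s.
With the tool pointing down it reaches from about 0.35 to 0.775 m from the base axis. Payload 7.3 kg.
Tool frame: the origin (TCP) lies on the front face of the gripper's body, between the roots of the fingers; the fingertips stand ahead of it and the grasp point (between the pads) lies 47 mm ahead of it (finger_overhang is the z of the fingertips in the tool frame, in m); z points along the fingers, y is the line along which they close (so a half turn about z gives the same grasp; the last joint's range is limited). The gripper opens to 92 mm and grips with 3 to 60 N. Pads are 19 mm wide; open, the fingers measure 130 mm over their backs; the gripper's body (75 mm by 190 mm) begins 47 mm behind the grasp point.
Start: joints at [1.101, 0.342, 1.524, -0, 1.275, -0.146], TCP at [0.167, 0.498, 0.292] pointing down, gripper open.
Joint ranges: [-2.53, 2.53], [-0.77, 2.02], [0.04, 2.7], [-1, 4.14], [0.28, 2.66], [-3.11, 3.11]. Speed limits (rad/s): [2.57, 2.57, 3.14, 3.14, 3.14, 3.14].

## Interface

Orientations are given as [roll, pitch, yaw] about the fixed x, y, z axes, in that order (R = Rz(yaw) Ry(pitch) Rx(roll)).
In Python, from cell import * gives the robot as it stands. The module is installed in compiled form; this text tells all that it offers.
- The arm moves only by the tool arm_command, never from a script. Its argument "series" is a list of rows, each an object of numbers: "x", "y", "z": the shift along the tool's x, y, z in mm; "rx", "ry", "rz": the turn, a rotation vector about the tool's x, y, z in degrees. A call has 1 to 20 rows; each row is the pose to reach, as a shift and turn from the pose commanded when the call began, along the tool's axes at that moment; what a row does not reach only later rows make up. A row lasts 1/10 s, in which the tool goes at most 50 mm and 8.59 degrees, less where a joint would pass 70% of its speed; a pose out of reach is approached as far as the arm can. A call with a gripper value outside its range is refused whole. "hand" is the finger opening in mm, from 0 to 91.8, set as the call begins (left out, the last holds). The fingers move at their own pace and stop on an object; "squeeze" is the grip in N (left out, the last holds). Time passes only in rows, so rows that repeat a pose let the fingers close. It gives the time, the measured TCP pose, the force, the opening and the grip force at its end, in the units of the state.
- observe(): the state, without advancing time (a new reading comes with each control period).
- read_camera(name): name is "scene" or "top" or "wrist"; returns a dict with "pixels" (384x512x3 uint8, blue, green, red), "K" (3x3 intrinsics, pixels), "rvec" (rotation vector, rad) and "tvec" (3), from world to camera coordinates, as OpenCV has them. Camera axes: x right, y down, z forward; pixel columns grow to the right and rows downward; lengths in m; the calibration is good to about 2 mm. A picture is of the moment at which its call begins. There is no depth.
- hand_in(): hands the job in; it is judged then, once.
Trained networks look in a picture, given as the dict that the camera call returned (one of the last four; its "shot" number tells which), for a name from the list of things; names that differ only in an ending like _2 or _b are one class to them, and where a whole thing is asked for, a point or a joint stands for the part that bears it (a point fixed in the world has none). Each returns a list of dicts, best first, with "confidence" (0 to 1); they miss things now and then, are a little off and sometimes report something else, mostly with a low value. They report only what shows in the picture. A call takes as long as a camera call. They do not tell look-alikes from the thing itself.
- boxes_of(picture, query): "point" ([x, y, z] in m, in world coordinates, good to about 4 mm: the middle of the surface that is visible of it).
- trace(picture, query): "pixels" (384x512 bool, what is visible of it).
- mark_of(picture, query): "point" ([x, y, z] in m, in world coordinates, good to about 4 mm: a listed point, or the origin of a listed thing).
The state is a dict: "time": time; "qpos": joint angles; "qvel": joint speeds; "joint_efforts": joint torques, N m; "tool_pos": TCP position; "tool_rot": TCP orientation; "contact_force": force on the tool from outside, world axes, zero at the start; "torque": the same for the moment, N m; "opening": finger opening in m; "grip_force": force on a finger pad.
Only numpy, scipy, OpenCV 4.12 (cv2) and the standard library are available. Lean on these libraries where they do the work, as an engineer would, in place of code of your own. Each camera call takes 0.05 s, during which the arm holds its last target. There are 200 camera calls.

## Task

Take the two steel spatulas from the slanted yellow rest and stand them upright, blade down and handle up, one in each of the two open wells of the steel sterilising stand. The floors of the wells sit at unknown depths: let each spatula down gently until you feel it stand on the floor, then let go; do not drop it in and do not ram it. Leave the glass rod in the rest and everything else on the bench as it is.

Things in the scene. Friction and masses are not known exactly. Their poses are not given: they have to be found in the camera images.
- spatula1: One of two identical steel spatulas, 160 mm long, 50-90 g: flat blade 14 (y) x 6 (x) mm, 52 mm long, then a round handle 14 mm thick, 108 mm long. Origin: centre of the blade's end; z runs to the handle's end. Starts in a groove of the rest, blade down, z axis 35 deg from vertical, tipped to the rest's -x side, y level. The top 53 mm of the handle stands clear of the board.
- spatula2: The other, identical spatula, in another groove. Same axes. Both have two thin dark bands round the handle just above the blade; their yaw with the rest is such that they lean sideways, more or less to the right as the robot sees it (towards -y).
- glass_rod: A plain round glass rod without blade, 160 mm long, 14 mm in diameter, leaning in the remaining groove at the same slant; origin at the centre of its lower end, z along it. It stays where it is.
- rest: Yellow plastic drying rest, fixed, 206 mm wide (y), 130 deep, 115 high. Origin: on the bench under it. A board slanted 35 deg from vertical faces +x and up, with a toe ledge and three grooves at y = -70, 0, 70 mm (ribs 8 mm high, 2.5 mm beside each item). The items' lower ends stand at x = 60, z = 30 mm; they rise towards -x. Lift them straight up or along their axis.
- stand: Fixed steel stand: three upright square sleeves in a row along its y, 80 mm apart, 110 mm high, on a plate 85 x 210 x 6 mm. Origin: on the bench under its middle. Each is a well 20 x 20 mm inside, walls 3 mm. Each has a firm floor at its own unseen height, 10 to 51 mm above the bench (59 to 100 mm below the mouth), to be felt for. Two wells are open, one is capped.
- well0 (a point): Centre of the mouth of the well at the stand's y = -80 mm, 110 mm above the bench; axes as the stand's.
- well1 (a point): Centre of the mouth of the middle well.
- well2 (a point): Centre of the mouth of the well at the stand's y = +80 mm.
- cap: Fixed steel cap, 32 x 32 x 6 mm with a knob (16 mm across, 20 mm above the rim in all), closing one of the three wells; origin at the centre of that well's mouth. That well is not to be used.
- dishes: Bystander: stack of three Petri dishes, 90 mm across, 50 mm high, between rest and stand; origin under its middle.
- marker: Bystander: a white marker pen with black cap, 140 mm long, 18 mm thick, lying between rest and stand; origin under its middle.
- phone: Bystander: phone lying on the bench, 150 x 72 x 9 mm, on the left; origin under its middle.
- tip_box: Bystander: pipette tip box 85 x 120 x 73 mm, on the right; origin under its middle.
- jar: Bystander: glass jar with foil cap, 74 mm across, 165 mm high, on the left; origin under its middle.
- dishes2: Bystander: stack of two Petri dishes, 90 mm across, 33 mm high, on the right; origin under its middle.
There are look-alikes about, which are no part of the job. Leave any red or turquoise look-alike of the stand alone.

How it is judged:
By the outcome, as a careful person would: the job done as asked, in the order asked, and still so for the second after the job is handed in, with the robot touching nothing.
It also fails if it takes over 67 s, if anything falls off the work surface, if the arm or the gripper's body presses on something with over 40 N, if the wrist force passes 120 N, or if a joint passes its speed limit or range.

## Working session

There is one attempt and no reset: what is moved stays moved. The work goes in short steps, Python scripts to look and compute and a tool call to move; the robot and the scene stay as the last step left them, time stands still between calls to the robot, and variables do not carry over. Pictures are saved under pics/ and viewed, at most 11 in all, crops included, and the job is handed in when it is done.

Besides the shell and the picture viewer there is one more tool, called after "Request:" as name(argument=value, ...) on one line, values as JSON. arm_command: Moves the arm, as the interface text tells. Its arguments: {"type":"object","properties":{"series":{"type":"array"},"hand":{"type":"number"},"squeeze":{"type":"number"}},"required":["series"]}

```bash
mkdir -p pics; python3 - <<'E'
from cell import *
import cv2, numpy as np
print(observe())
for c in ["scene","top"]:
    p=read_camera(c); cv2.imwrite(f"pics/{c}0.png",p["pixels"])
    print(c,p["K"][0][0],p["rvec"],p["tvec"])
    for n in ["spatula1","glass_rod","rest","stand","well0","well1","well2","cap","dishes","marker","tip_box","jar","phone"]:
        print(n,[(np.round(d["point"],3).tolist(),round(d["confidence"],2)) for d in mark_of(p,n)][:4])
E
```

```text
{'time': 0.0, 'qpos': array([ 1.10101340e+00,  3.42743559e-01,  1.52500695e+00, -4.14738215e-05,
        1.27534791e+00, -1.45954795e-01]), 'qvel': array([ 8.17553412e-05, -6.67258101e-04, -5.16059747e-04, -1.58308177e-04,
        1.25141800e-03,  7.60600024e-04]), 'joint_efforts': array([-2.39811925e-03, -4.31228864e+01, -2.44219065e+01,  7.13649415e-02,
        5.60801569e-02, -1.45911349e-04]), 'tool_pos': array([0.16688696, 0.49746215, 0.29153756]), 'tool_rot': array([-3.14009712e+00, -1.79758161e-04,  2.81777650e+00]), 'contact_force': array([ 0.77478458, -0.29644171, -0.02454305]), 'torque': array([ 0.00112573, -0.00963345,  0.05592687]), 'grip_force': 0.0, 'opening': 0.09208086243287222}
scene 437.8756735598088 [ 2.04878392  1.52830589 -0.52882189] [-0.13050109 -0.28899884  1.54262323]
spatula1 [([0.612, 0.228, 0.029], 0.78), ([0.491, 0.295, 0.032], 0.69)]
glass_rod [([0.554, 0.26, 0.028], 0.63)]
rest [([0.554, 0.26, 0.027], 0.59), ([0.526, 0.208, 0.001], 0.55)]
stand [([0.539, -0.228, 0.002], 0.73), ([0.294, -0.176, -0.002], 0.64), ([0.258, 0.24, 0.001], 0.56)]
well0 [([0.298
[... 1154 characters left out ...]
.254, 0.236, 0.108], 0.87), ([0.293, -0.095, 0.107], 0.86), ([0.54, -0.23, 0.11], 0.81)]
well1 [([0.281, 0.311, 0.116], 0.97), ([0.254, 0.236, 0.108], 0.87), ([0.293, -0.095, 0.107], 0.86), ([0.54, -0.23, 0.11], 0.81)]
well2 [([0.281, 0.311, 0.116], 0.97), ([0.254, 0.236, 0.108], 0.87), ([0.293, -0.095, 0.107], 0.86), ([0.54, -0.23, 0.11], 0.81)]
cap [([0.521, -0.305, 0.105], 0.55)]
dishes [([0.369, -0.422, 0.002], 0.95), ([0.523, 0.003, -0.001], 0.67), ([0.554, 0.254, 0.033], 0.54), ([0.526, -0.308, 0.109], 0.52)]
marker [([0.52, -0.305, 0.108], 0.7)]
tip_box [([0.548, -0.446, 0.0], 0.62), ([0.54, -0.232, 0.003], 0.61)]
jar [([0.588, 0.415, 0.001], 0.78)]
phone [([0.377, 0.467, 0.0], 0.69)]
```

View pics/scene0.png

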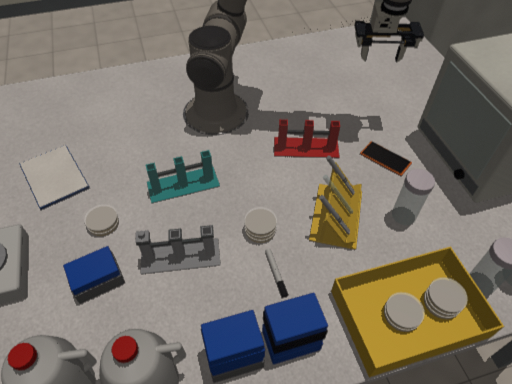

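View pics/top0.png

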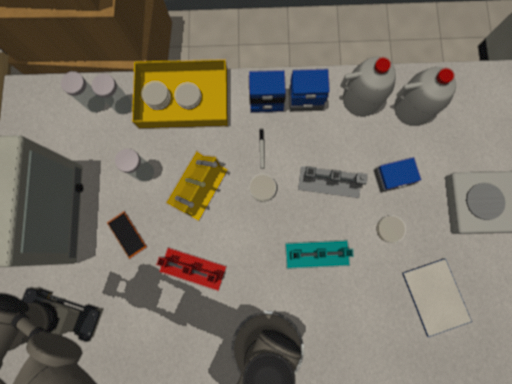

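The scene image shows the grey stand at about (178,245), with its cap on the left sleeve (143,237). The yellow rest is at (338,205) with three items in it, and the middle one is probably the rod. The red and turquoise stands are decoys. Next I'll set up helpers and a look pose for the wrist camera.

```bash
cat > h.py <<'E'
from cell import *
import cv2, numpy as np
from scipy.spatial.transform import Rotation as Ro
np.set_printoptions(precision=4,suppress=True)
def pose():
    s=observe(); return np.array(s["tool_pos"]),Ro.from_euler("xyz",s["tool_rot"]).as_matrix()
def go(p,R,cur=None):
    "print shift(mm)/rotvec(deg) from current to target"
    p0,R0=cur or pose()
    print("shift",np.round(R0.T@(np.array(p)-p0)*1000,1),"rot",np.round(Ro.from_matrix(R0.T@R).as_rotvec(degrees=True),1))
def frame(z,y):
    z=np.array(z,float);z/=np.linalg.norm(z);y=np.array(y,float);y-=z*(y@z);y/=np.linalg.norm(y)
    return np.column_stack([np.cross(y,z),y,z])
def proj(p,P): return cv2.projectPoints(np.array(P,float).reshape(-1,3),p["rvec"],p["tvec"],p["K"],None)[0].reshape(-1,2)
def ray(p,uv):
    R=cv2.Rodrigues(p["rvec"])[0];d=R.T@np.linalg.inv(p["K"])@np.array([*uv,1.]);return -R.T@p["tvec"],d/np.linalg.norm(d)
def crop(p,c,r,k,name):
    x0,y0=int(c[0]-r),int(c[1]-r);x0=max(x0,0);y0=max(y0,0)
    cv2.imwrite(name,cv2.resize(p["pixels"][y0:y0+2*r,x0:x0+2*r],None,fx=k,fy=k,interpolation=cv2.INTER_CUBIC))
def marks(p,n,near=None,r=.05):
    L=[(np.array(d["point"]),d["confidence"]) for d in mark_of(p,n)]
    return [(np.round(q,4).tolist(),round(c,2)) for q,c in L if near is None or np.linalg.norm(q[:2]-near[:2])<r]
E
python3 - <<'E'
from h import *
p=read_camera("wrist"); Rc=cv2.Rodrigues(p["rvec"])[0]; C=-Rc.T@np.ravel(p["tvec"])
p0,R0=pose()
print("cam in tool",R0.T@(C-p0),"axes (cols) in tool\n",R0.T@Rc.T,p["K"][0][0])
import cell; print([n for n in dir(cell) if "over" in n.lower()], getattr(cell,"finger_overhang",None))
# look pose over rest
a=np.radians(-28); y=[np.cos(a),np.sin(a),0]
R=frame([0,0,-1],y)
go([0.50,0.13,0.36],R); go([0.50,0.13,0.36],R@np.diag([-1,-1,1]))
E
```

```text
cam in tool [ 0.0698  0.0003 -0.0933] axes (cols) in tool
 [[ 0.0008 -0.9663 -0.2575]
 [ 1.      0.0005  0.0013]
 [-0.0011 -0.2575  0.9663]] 323.9547251323911
['finger_overhang'] 0.0655
shift [-432.7 -242.7  -67.8] rot [ 0.  -0.  99.4]
shift [-432.7 -242.7  -67.8] rot [  0.    0.  -80.6]
```

Request:
arm_command(series=[{"x": -440, "y": -199, "z": -68, "rz": 99}, {"x": -440, "y": -199, "z": -68, "rz": 99}, {"x": -440, "y": -199, "z": -68, "rz": 99}, {"x": -440, "y": -199, "z": -68, "rz": 99}, {"x": -440, "y": -199, "z": -68, "rz": 99}, {"x": -440, "y": -199, "z": -68, "rz": 99}, {"x": -440, "y": -199, "z": -68, "rz": 99}, {"x": -440, "y": -199, "z": -68, "rz": 99}, {"x": -440, "y": -199, "z": -68, "rz": 99}, {"x": -440, "y": -199, "z": -68, "rz": 99}, {"x": -440, "y": -199, "z": -68, "rz": 99}, {"x": -440, "y": -199, "z": -68, "rz": 99}, {"x": -440, "y": -199, "z": -68, "rz": 99}, {"x": -440, "y": -199, "z": -68, "rz": 99}, {"x": -440, "y": -199, "z": -68, "rz": 99}, {"x": -440, "y": -199, "z": -68, "rz": 99}], hand=46, squeeze=30)

```text
invalid input
```

```bash
python3 - <<'E'
from h import *
s=observe();print(s["time"],s["qpos"],s["tool_pos"],s["tool_rot"])
p=read_camera("wrist"); cv2.imwrite("pics/w1.png",p["pixels"])
for n in ["spatula1","glass_rod","rest"]: print(n,marks(p,n),[(proj(p,d["point"]).round(0).tolist()) for d in mark_of(p,n)])
for n in ["spatula1","glass_rod"]:
    for d in trace(p,n):
        ys,xs=np.nonzero(d["pixels"]); pts=np.column_stack([xs,ys]).astype(np.float32)
        print(n,round(d["confidence"],2),len(xs),cv2.minAreaRect(pts))
E
```

```text
1.45 [ 1.101   0.342   1.5241  0.      1.2754 -0.146 ] [0.167  0.4977 0.2922] [3.1416 0.     2.8178]
spatula1 [] []
glass_rod [] []
rest [] []
```

View pics/w1.png

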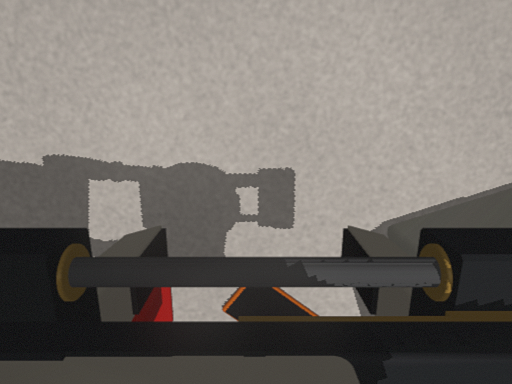

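The picture shows only bench and the gripper's shadow, because the move was refused. I'll retry with all the fields filled in.

Request:
arm_command(series=[{"x": -420, "y": -300, "z": -68, "rx": 0, "ry": 0, "rz": 99}, {"x": -420, "y": -300, "z": -68, "rx": 0, "ry": 0, "rz": 99}, {"x": -420, "y": -300, "z": -68, "rx": 0, "ry": 0, "rz": 99}, {"x": -420, "y": -300, "z": -68, "rx": 0, "ry": 0, "rz": 99}, {"x": -420, "y": -300, "z": -68, "rx": 0, "ry": 0, "rz": 99}, {"x": -420, "y": -300, "z": -68, "rx": 0, "ry": 0, "rz": 99}, {"x": -420, "y": -300, "z": -68, "rx": 0, "ry": 0, "rz": 99}, {"x": -420, "y": -300, "z": -68, "rx": 0, "ry": 0, "rz": 99}, {"x": -420, "y": -300, "z": -68, "rx": 0, "ry": 0, "rz": 99}, {"x": -420, "y": -300, "z": -68, "rx": 0, "ry": 0, "rz": 99}, {"x": -420, "y": -300, "z": -68, "rx": 0, "ry": 0, "rz": 99}, {"x": -420, "y": -300, "z": -68, "rx": 0, "ry": 0, "rz": 99}, {"x": -420, "y": -300, "z": -68, "rx": 0, "ry": 0, "rz": 99}, {"x": -420, "y": -300, "z": -68, "rx": 0, "ry": 0, "rz": 99}, {"x": -420, "y": -300, "z": -68, "rx": 0, "ry": 0, "rz": 99}, {"x": -420, "y": -300, "z": -68, "rx": 0, "ry": 0, "rz": 99}], hand=46, squeeze=30)

```text
time: 3.5
tool_pos: [0.4695, 0.0802, 0.3603]
tool_rot: [3.141, -0.0, 1.092]
contact_force: [0.0, 0.1, -0.1]
opening: 0.0461
grip_force: 0.0
```

```bash
python3 - <<'E'
from h import *
s=observe();print(s["time"],s["qpos"],s["tool_pos"],s["tool_rot"])
p=read_camera("wrist"); cv2.imwrite("pics/w2.png",p["pixels"])
np.save("w2.npy",p,allow_pickle=True)
for n in ["spatula1","glass_rod","rest"]:
    L=mark_of(p,n); print(n,[(d["point"],round(d["confidence"],2),proj(p,d["point"]).round(0).tolist()) for d in L])
for n in ["spatula1","glass_rod"]:
    for d in trace(p,n):
        ys,xs=np.nonzero(d["pixels"]); pts=np.column_stack([xs,ys]).astype(np.float32)
        print(n,round(d["confidence"],2),len(xs),cv2.minAreaRect(pts))
E
```

```text
3.5 [0.0081 0.2039 1.5251 0.0001 1.4124 0.4869] [0.4695 0.0802 0.3603] [ 3.1415 -0.0002  1.092 ]
spatula1 []
glass_rod []
rest []
spatula1 0.89 1169 ((168.84873962402344, 31.282238006591797), (18.225435256958008, 73.98507690429688), 22.47943687438965)
```

View pics/w2.png

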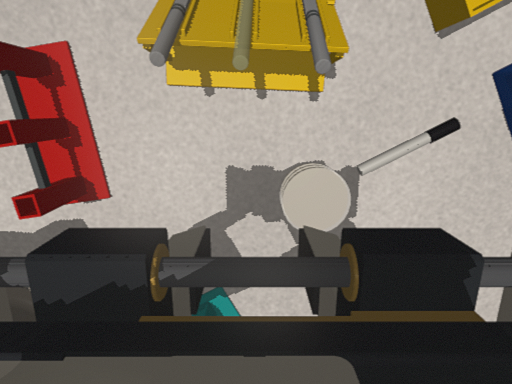

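The wrist view shows the rest at the top. The two banded steel spatulas are outside (ends at (158,58) and (323,65)), and the greenish glass rod is in the middle (241,60). I'll move in and fit the rest's pose to the masks.

Request:
arm_command(series=[{"x": 45, "y": 0, "z": 0, "rx": 0, "ry": 0, "rz": 0}, {"x": 95, "y": 0, "z": 0, "rx": 0, "ry": 0, "rz": 0}, {"x": 95, "y": 0, "z": 0, "rx": 0, "ry": 0, "rz": 0}, {"x": 95, "y": 0, "z": 0, "rx": 0, "ry": 0, "rz": 0}, {"x": 95, "y": 0, "z": 0, "rx": 0, "ry": 0, "rz": 0}])

```text
time: 4.3
tool_pos: [0.5133, 0.1633, 0.3601]
tool_rot: [-3.141, 0.001, 1.09]
contact_force: [-0.7, -1.0, -0.3]
opening: 0.0459
grip_force: 0.0
```

```bash
python3 - <<'E'
from h import *
from scipy.optimize import minimize
views=[]
for c in ["wrist","scene","top"]:
    p=read_camera(c); 
    T=[d for d in trace(p,"spatula1")]
    print(c,[(round(d["confidence"],2),int(d["pixels"].sum()),np.argwhere(d["pixels"]).mean(0).round(0).tolist()) for d in T], marks(p,"spatula1"),marks(p,"rest"))
    if c=="wrist": cv2.imwrite("pics/w3.png",p["pixels"]); 
    views.append((p,T))
def model(P,gy):
    x,y,th=P; c,s=np.cos(th),np.sin(th)
    o=np.array([x+c*.06-s*gy,y+s*.06+c*gy,.03]); u=np.array([-c*np.sin(np.radians(35)),-s*np.sin(np.radians(35)),np.cos(np.radians(35))])
    return o,u,np.array([-s,c,0])
def render(p,P,gy):
    o,u,yv=model(P,gy); n=np.cross(yv,u); m=np.zeros((384*4,512*4),np.uint8)
    t=np.linspace(0,2*np.pi,24,endpoint=False)
    cyl=[o+u*l+.007*(np.cos(a)*yv+np.sin(a)*n) for l in (.052,.16) for a in t]
    bl=[o+u*l+a*yv+b*n for l in (0,.052) for a in(-.007,.007) for b in(-.003,.003)]
    for q in (cyl,bl): cv2.fillConvexPoly(m,cv2.convexHull(np.round((proj(p,q)+.5)*4-.5).astype(np.int32)),1)
    return cv2.resize(m.astype(np.float32),(512,384),interpolation=cv2.INTER_AREA)
pairs=[]
P0=np.array([.525,.204,np.radians(62)])
for p,T in views:
    for gy in(-.07,.07):
        r=render(p,P0,gy)
        best=max(((np.minimum(r,d["pixels"]).sum(),i) for i,d in enumerate(T)),default=(0,0))
        if best[0]>20: pairs.append((p,T[best[1]]["pixels"].astype(np.float32),gy))
def cost(v,prs):
    P=v*[1,1,1/.1]; e=0
    for p,m,gy in prs:
        r=render(p,P,gy); e+=1-np.minimum(r,m).sum()/np.maximum(r,m).sum()
    return e/len(prs)
def fit(prs):
    v0=P0*[1,1,.1]
    S=np.vstack([v0]+[v0+.008*e for e in np.eye(3)])
    r=minimize(cost,v0,args=(prs,),method="Nelder-Mead",options=dict(initial_simplex=S,xatol=1e-5,fatol=1e-5))
    return r.x*[1,1,10],r.fun
for k in range(3):
    q=[z for z in pairs if z[0] is views[k][0]]
    if q: v,f=fit(q); print(k,len(q),v,np.degrees(v[2]),f)
v,f=fit(pairs); print("all",v,np.degrees(v[2]),f)
for gy in(-.07,.07):print(model(v,gy))
np.save("rest.npy",v)
E
```

```text
wrist [(0.86, 1309, [131.0, 311.0]), (0.81, 1393, [126.0, 177.0])] [([0.4905, 0.2962, 0.0286], 0.9), ([0.6166, 0.2303, 0.0276], 0.84)] [([0.5247, 0.2074, 0.0014], 0.77)]
scene [(0.78, 159, [173.0, 339.0]), (0.54, 243, [214.0, 334.0])] [([0.6147, 0.2285, 0.0282], 0.72), ([0.4888, 0.2954, 0.0311], 0.62)] [([0.5256, 0.207, 0.0025], 0.98)]
top [] [] [([0.5229, 0.2021, -0.0004], 0.53)]
0 2 [0.5244 0.2094 1.0451] 59.87727897268881 0.07759839296340942
1 2 [0.5287 0.2088 1.0558] 60.49029448454281 0.24183207750320435
all [0.524  0.2088 1.0484] 60.06833749390893 0.17031364142894745
(array([0.6146, 0.2258, 0.03  ]), array([-0.2862, -0.4971,  0.8192]), array([-0.8666,  0.499 ,  0.    ]))
(array([0.4932, 0.2957, 0.03  ]), array([-0.2862, -0.4971,  0.8192]), array([-0.8666,  0.499 ,  0.    ]))
```

View pics/w3.png

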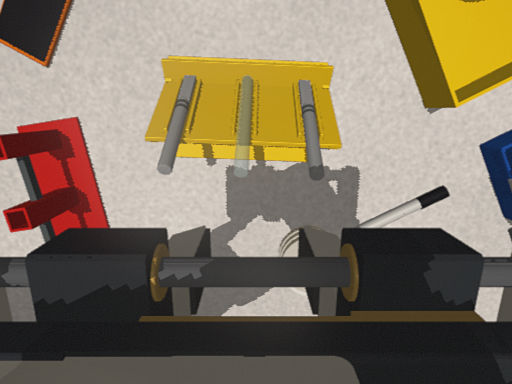

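The wrist fit is good: rest at (0.524, 0.209), yaw 60°. The spatulas are at (177,126) and (311,131), with the rod between them. Next is the pre-grasp for the right spatula.

```bash
python3 - <<'E'
from h import *
u=np.array([-.2862,-.4971,.8192]); R=frame(-u,[.8666,-.499,0])
for o in ([.6146,.2258,.03],[.4932,.2957,.03]):
    o=np.array(o); go(o+u*.262,R); go(o+u*.182,R)
E
```

```text
shift [-48.5  54.6 115.6] rot [-0.7 35.   2.3]
shift [ -2.7  56.5 181.1] rot [-0.7 35.   2.3]
shift [-42.7 -85.4 115.6] rot [-0.7 35.   2.3]
shift [  3.1 -83.5 181.1] rot [-0.7 35.   2.3]
```

Request:
arm_command(series=[{"x": -48, "y": 55, "z": 20, "rx": 0, "ry": 17, "rz": 1}, {"x": -48, "y": 55, "z": 40, "rx": 0, "ry": 26, "rz": 2}, {"x": -48, "y": 55, "z": 80, "rx": -0.7, "ry": 35, "rz": 2.3}, {"x": -48, "y": 55, "z": 116, "rx": -0.7, "ry": 35, "rz": 2.3}, {"x": -48, "y": 55, "z": 116, "rx": -0.7, "ry": 35, "rz": 2.3}, {"x": -48, "y": 55, "z": 116, "rx": -0.7, "ry": 35, "rz": 2.3}, {"x": -48, "y": 55, "z": 116, "rx": -0.7, "ry": 35, "rz": 2.3}, {"x": -48, "y": 55, "z": 116, "rx": -0.7, "ry": 35, "rz": 2.3}])

```text
time: 5.7
tool_pos: [0.541, 0.0962, 0.2455]
tool_rot: [3.139, -0.611, 1.051]
contact_force: [0.2, -0.0, -0.1]
opening: 0.0464
grip_force: 0.0
```

```bash
python3 - <<'E'
from h import *
u=np.array([-.2862,-.4971,.8192]); R=frame(-u,[.8666,-.499,0])
o=np.array([.6146,.2258,.03]); go(o+u*.182,R)
p=read_camera("wrist"); cv2.imwrite("pics/w4.png",p["pixels"])
for d in trace(p,"spatula1"):
    a=np.argwhere(d["pixels"]);print(round(d["confidence"],2),len(a),a.mean(0),a.min(0),a.max(0))
print("expected axis",proj(p,[o+u*l for l in(0,.052,.1,.16)]))
E
```

```text
shift [-1.6 -1.  80. ] rot [ 0.1 -0.   0.1]
0.88 995 [205.4281 253.3045] [174 243] [233 264]
0.78 1912 [204.7442  71.0507] [173  24] [234 133]
expected axis [[253.7848 175.8396]
 [253.8048 186.4651]
 [253.8301 199.8552]
 [253.8776 225.0469]]
```

View pics/w4.png

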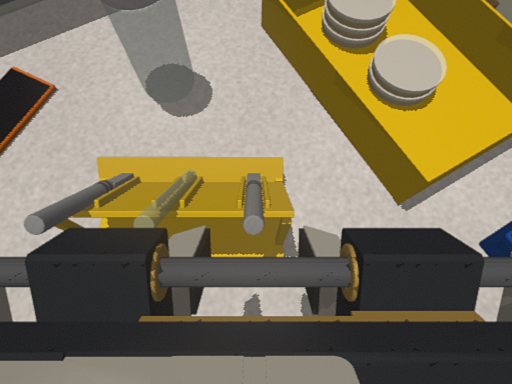

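The spatula (column 253) is centred between the fingers, as predicted. I'll advance along its axis and close.

Request:
arm_command(series=[{"x": -1.5, "y": -1, "z": 30, "rx": 0, "ry": 0, "rz": 0}, {"x": -1.5, "y": -1, "z": 55, "rx": 0, "ry": 0, "rz": 0}, {"x": -1.5, "y": -1, "z": 70, "rx": 0, "ry": 0, "rz": 0}, {"x": -1.5, "y": -1, "z": 80, "rx": 0, "ry": 0, "rz": 0}, {"x": -1.5, "y": -1, "z": 80, "rx": 0, "ry": 0, "rz": 0}, {"x": -1.5, "y": -1, "z": 80, "rx": 0, "ry": 0, "rz": 0}])

```text
time: 6.4
tool_pos: [0.5619, 0.1351, 0.1784]
tool_rot: [3.141, -0.611, 1.049]
contact_force: [0.3, -0.1, 0.5]
opening: 0.046
grip_force: 0.0
```

Request:
arm_command(series=[{"x": 0, "y": 0, "z": 0, "rx": 0, "ry": 0, "rz": 0}, {"x": 0, "y": 0, "z": 0, "rx": 0, "ry": 0, "rz": 0}, {"x": 0, "y": 0, "z": 0, "rx": 0, "ry": 0, "rz": 0}, {"x": 0, "y": 0, "z": 0, "rx": 0, "ry": 0, "rz": 0}, {"x": 0, "y": 0, "z": 0, "rx": 0, "ry": 0, "rz": 0}, {"x": 0, "y": 0, "z": 0, "rx": 0, "ry": 0, "rz": 0}], hand=6, squeeze=25)

```text
time: 7.0
tool_pos: [0.5617, 0.135, 0.178]
tool_rot: [-3.141, -0.611, 1.048]
contact_force: [-0.6, 0.2, 0.8]
opening: 0.0137
grip_force: 25.0
```

Request:
arm_command(series=[{"x": 0, "y": 0, "z": -15, "rx": 0, "ry": 0, "rz": 0}, {"x": 0, "y": 0, "z": -45, "rx": 0, "ry": 0, "rz": 0}, {"x": 0, "y": 0, "z": -90, "rx": 0, "ry": 0, "rz": 0}, {"x": 0, "y": 0, "z": -135, "rx": 0, "ry": 0, "rz": 0}, {"x": 0, "y": 0, "z": -180, "rx": 0, "ry": 0, "rz": 0}, {"x": 0, "y": 0, "z": -205, "rx": 0, "ry": 0, "rz": 0}, {"x": 0, "y": 0, "z": -205, "rx": 0, "ry": 0, "rz": 0}, {"x": 0, "y": 0, "z": -205, "rx": 0, "ry": 0, "rz": 0}])

```text
time: 7.8
tool_pos: [0.5026, 0.0328, 0.3458]
tool_rot: [3.141, -0.61, 1.048]
contact_force: [0.0, 0.2, -0.6]
opening: 0.0135
grip_force: 25.0
```

```bash
python3 - <<'E'
from h import *
print(observe()["opening"],observe()["qpos"])
a=np.radians(-11); R=frame([0,0,-1],[np.cos(a),np.sin(a),0])
go([.52,-.33,.36],R)
E
```

```text
0.013532107046511612 [-0.3864  0.1787  1.7258  0.649   1.2213 -0.0877]
shift [-242.3  196.4 -186.8] rot [  5.8 -34.7 -18.4]
```

Request:
arm_command(series=[{"x": -24, "y": 20, "z": -19, "rx": 0.6, "ry": -3.5, "rz": -1.8}, {"x": -61, "y": 49, "z": -47, "rx": 1.5, "ry": -8.7, "rz": -4.6}, {"x": -97, "y": 79, "z": -75, "rx": 2.3, "ry": -13.9, "rz": -7.4}, {"x": -133, "y": 108, "z": -103, "rx": 3.2, "ry": -19, "rz": -10}, {"x": -170, "y": 137, "z": -131, "rx": 4, "ry": -24.3, "rz": -13}, {"x": -206, "y": 167, "z": -159, "rx": 5, "ry": -29.5, "rz": -15.6}, {"x": -230, "y": 187, "z": -178, "rx": 5.5, "ry": -33, "rz": -17.5}, {"x": -242, "y": 196, "z": -187, "rx": 5.8, "ry": -34.7, "rz": -18.4}, {"x": -242, "y": 196, "z": -187, "rx": 5.8, "ry": -34.7, "rz": -18.4}, {"x": -242, "y": 196, "z": -187, "rx": 5.8, "ry": -34.7, "rz": -18.4}, {"x": -242, "y": 196, "z": -187, "rx": 5.8, "ry": -34.7, "rz": -18.4}, {"x": -242, "y": 196, "z": -187, "rx": 5.8, "ry": -34.7, "rz": -18.4}, {"x": -242, "y": 196, "z": -187, "rx": 5.8, "ry": -34.7, "rz": -18.4}])

```text
time: 9.1
tool_pos: [0.5207, -0.3284, 0.3602]
tool_rot: [-3.141, -0.0, 1.381]
contact_force: [0.3, -0.3, -1.7]
opening: 0.0137
grip_force: 25.0
```

```bash
python3 - <<'E'
from h import *
print(observe()["opening"]); p0,R0=pose(); print(p0,R0)
p=read_camera("wrist"); cv2.imwrite("pics/w5.png",p["pixels"])
print(marks(p,"well0"),marks(p,"stand"),marks(p,"spatula1"))
print("exp tip",p0+R0[:,2]*.182,proj(p,p0+R0[:,2]*.182))
print("well px",[proj(p,d["point"]).round(0).tolist() for d in mark_of(p,"well0")])
for c in ["scene","top"]:
    q=read_camera(c); print(c,marks(q,"well0",np.array([.54,-.23]),.12),marks(q,"stand",np.array([.54,-.23])))
E
```

```text
0.01369102001071231
[ 0.5207 -0.3284  0.3602] [[ 0.1885  0.9821 -0.0001]
 [ 0.9821 -0.1885  0.    ]
 [ 0.     -0.0001 -1.    ]]
[([0.2965, -0.2524, 0.1104], 0.75), ([0.5386, -0.2342, 0.1111], 0.62)] [([0.2959, -0.1773, 0.002], 0.85), ([0.5361, -0.2285, 0.0014], 0.58)] [([0.5228, -0.3258, 0.1815], 0.93), ([0.538, -0.2328, -0.0002], 0.55)]
exp tip [ 0.5207 -0.3284  0.1782] [[254.6927 191.669 ]]
well px [[[32.0, 146.0]], [[254.0, 82.0]]]
scene [([0.5535, -0.1509, 0.1085], 0.95), ([0.525, -0.3091, 0.1066], 0.92), ([0.5378, -0.2305, 0.1079], 0.78)] [([0.5383, -0.2322, 0.0016], 0.84)]
top [([0.5229, -0.3041, 0.1105], 0.84), ([0.5404, -0.2299, 0.1101], 0.7), ([0.5478, -0.1494, 0.1067], 0.59)] [([0.5412, -0.233, 0.0002], 0.63)]
```

View pics/w5.png

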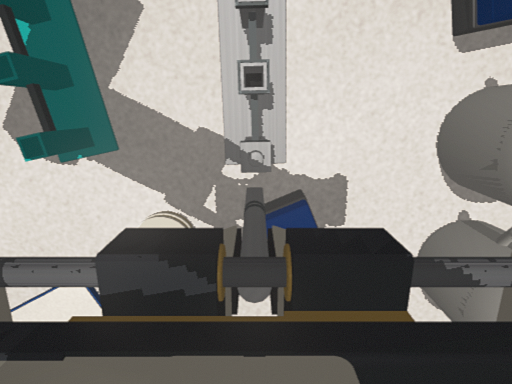

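The middle well is open at about (254,77), the capped one is at (256,155), and the +y well is at the top edge (252,0). The spatula hangs straight, with its tip at (254,188). I'll move closer and measure the mouth from its pixels.

Request:
arm_command(series=[{"x": 25, "y": 0, "z": 0, "rx": 0, "ry": 0, "rz": 0}, {"x": 50, "y": 0, "z": 15, "rx": 0, "ry": 0, "rz": 0}, {"x": 50, "y": 0, "z": 35, "rx": 0, "ry": 0, "rz": 0}, {"x": 50, "y": 0, "z": 35, "rx": 0, "ry": 0, "rz": 0}, {"x": 50, "y": 0, "z": 35, "rx": 0, "ry": 0, "rz": 0}, {"x": 50, "y": 0, "z": 35, "rx": 0, "ry": 0, "rz": 0}])

```text
time: 10.25
tool_pos: [0.5302, -0.281, 0.3261]
tool_rot: [3.14, 0.001, 1.379]
contact_force: [-0.5, -0.9, 0.5]
opening: 0.0137
grip_force: 25.0
```

```bash
python3 - <<'E'
from h import *
p0,R0=pose(); print(p0,observe()["tool_rot"])
p=read_camera("wrist"); np.save("w6.npy",p,allow_pickle=True)
P0=proj(p,[[.539,-.2315,.11],[.5543,-.153,.11],p0+R0[:,2]*.182]); print(P0)
print(marks(p,"well0"),marks(p,"spatula1"))
im=p["pixels"].copy()
for a in P0: cv2.drawMarker(im,tuple(int(round(v)) for v in a),(0,0,255),0,5)
cv2.imwrite("pics/w6.png",cv2.resize(im[0:240,166:346],None,fx=2.5*1.0,fy=2.5,interpolation=cv2.INTER_CUBIC))
E
```

```text
[ 0.5302 -0.281   0.3261] [3.1403 0.001  1.3795]
[[253.5329 130.6163]
 [253.6698  37.5283]
 [254.6885 191.6462]]
[([0.2946, -0.2538, 0.11], 0.81), ([0.5483, -0.1481, 0.1117], 0.7)] [([0.5299, -0.279, 0.1437], 0.94)]
```

View pics/w6.png

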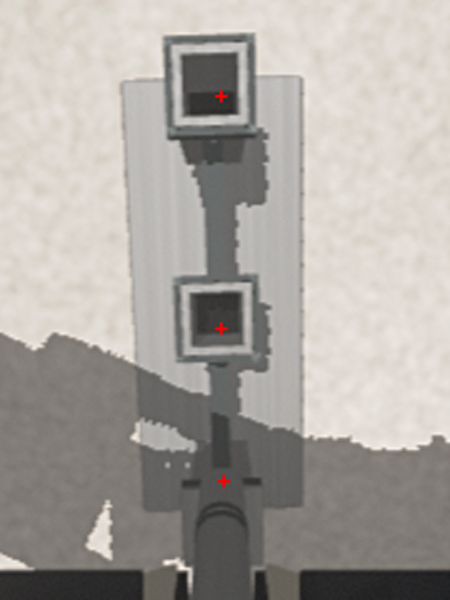

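The crop shows the two open mouths: the middle one's inner square is centred at (252.8,127.6) in full-image pixels and the +y one's at (249.8,33.2). The blade tip is at about (255,190). I'll convert the mouths to world coordinates.

```bash
python3 - <<'E'
from h import *
p=np.load("w6.npy",allow_pickle=True).item(); g=cv2.cvtColor(p["pixels"],cv2.COLOR_BGR2GRAY)
p0,R0=pose(); W=[]
for c in ([252.8,127.6],[249.8,33.2]):
    # refine: dark interior blob
    x,y=int(c[0]),int(c[1]); s=g[y-16:y+17,x-16:x+17].astype(float)
    b=(cv2.GaussianBlur(g[y-16:y+17,x-16:x+17],(3,3),0)<125).astype(np.uint8)
    n,l,st,ce=cv2.connectedComponentsWithStats(b,connectivity=4); k=l[16,16]; print("blob",st[k],ce[k]+[x-16,y-16])
    C,d=ray(p,c); C=np.ravel(C); q=C+d*(.11-C[2])/d[2]; W.append(q); print(q)
print("dist",np.linalg.norm(W[1]-W[0]),"angle",np.degrees(np.arctan2(*(W[1]-W[0])[[1,0]])))
s=p0+R0[:,2]*.182; print("tip",s)
a=np.arctan2(*(W[1]-W[0])[[1,0]])-np.pi/2; R=frame([0,0,-1],[np.cos(a),np.sin(a),0])
for w in W: go([w[0],w[1],.3261],R)
np.save("wells.npy",W)
E
```

```text
blob [  6   5  21  23 443] [252.1084 126.9819]
[ 0.5389 -0.2286  0.11  ]
blob [  5   4  23  26 544] [249.5312  33.4118]
[ 0.5516 -0.149   0.11  ]
dist 0.080698965665711 angle 80.88090457144656
tip [ 0.5302 -0.281   0.1438]
shift [52.9 -1.3 -0.3] rot [ 0.1  0.  -1.8]
shift [133.6  -3.9  -0.4] rot [ 0.1  0.  -1.8]
```

Request:
arm_command(series=[{"x": 25, "y": -1, "z": 0, "rx": 0, "ry": 0, "rz": -1}, {"x": 45, "y": -1.3, "z": 0, "rx": 0, "ry": 0, "rz": -1.8}, {"x": 53, "y": -1.3, "z": 0, "rx": 0, "ry": 0, "rz": -1.8}, {"x": 53, "y": -1.3, "z": 8, "rx": 0, "ry": 0, "rz": -1.8}, {"x": 53, "y": -1.3, "z": 16, "rx": 0, "ry": 0, "rz": -1.8}, {"x": 53, "y": -1.3, "z": 23, "rx": 0, "ry": 0, "rz": -1.8}, {"x": 53, "y": -1.3, "z": 23, "rx": 0, "ry": 0, "rz": -1.8}, {"x": 53, "y": -1.3, "z": 23, "rx": 0, "ry": 0, "rz": -1.8}, {"x": 53, "y": -1.3, "z": 23, "rx": 0, "ry": 0, "rz": -1.8}], squeeze=10)

```text
time: 11.3
tool_pos: [0.5388, -0.2284, 0.3022]
tool_rot: [3.142, 0.0, 1.411]
contact_force: [0.4, 0.2, -1.1]
opening: 0.0137
grip_force: 10.0
```

```bash
python3 - <<'E'
from h import *
p0,R0=pose(); W=np.load("wells.npy"); print(p0,observe()["contact_force"])
for w in W: go([w[0],w[1],.18+.11],R0)
p=read_camera("wrist"); print(marks(p,"spatula1"),marks(p,"well0"),proj(p,p0+R0[:,2]*.182))
im=np.hstack([p["pixels"][100:240,206:306]]);a=cv2.resize(im,None,fx=4,fy=4,interpolation=cv2.INTER_CUBIC)
s=read_camera("scene"); c=proj(s,[W[0]])[0]; x,y=int(c[0]),int(c[1])
b=cv2.resize(s["pixels"][y-35:y+35,x-25:x+25],(400,560),interpolation=cv2.INTER_CUBIC)
cv2.imwrite("pics/c7.png",np.hstack([a,b]))
E
```

```text
[ 0.5388 -0.2284  0.3022] [ 0.4219  0.1908 -1.0713]
shift [-0.2  0.1 12.2] rot [0. 0. 0.]
shift [80.5  0.  12.1] rot [0. 0. 0.]
[([0.5385, -0.2277, 0.1194], 0.64)] [([0.2958, -0.2548, 0.111], 0.96), ([0.539, -0.2292, 0.108], 0.63), ([0.5469, -0.1495, 0.1098], 0.55)] [[254.6853 191.6732]]
```

View pics/c7.png

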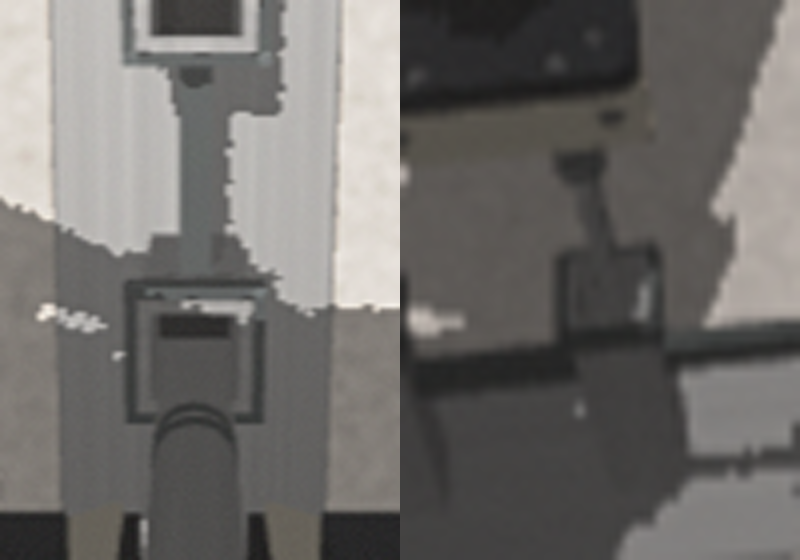

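The blade sits within the mouth, perhaps 1–2 mm towards tool +x. I'll shift it 1 mm back and lower it slowly with a light grip.

Request:
arm_command(series=[{"x": -1, "y": 0.3, "z": 5, "rx": 0, "ry": 0, "rz": 0}, {"x": -1, "y": 0.3, "z": 10, "rx": 0, "ry": 0, "rz": 0}, {"x": -1, "y": 0.3, "z": 14, "rx": 0, "ry": 0, "rz": 0}, {"x": -1, "y": 0.3, "z": 18, "rx": 0, "ry": 0, "rz": 0}, {"x": -1, "y": 0.3, "z": 18, "rx": 0, "ry": 0, "rz": 0}], squeeze=8)

```text
time: 12.0
tool_pos: [0.5387, -0.2289, 0.2831]
tool_rot: [-3.14, -0.0, 1.412]
contact_force: [-0.1, -0.7, -0.9]
opening: 0.0141
grip_force: 8.0
```

Request:
arm_command(series=[{"x": 0, "y": 0, "z": 6, "rx": 0, "ry": 0, "rz": 0}, {"x": 0, "y": 0, "z": 12, "rx": 0, "ry": 0, "rz": 0}, {"x": 0, "y": 0, "z": 18, "rx": 0, "ry": 0, "rz": 0}, {"x": 0, "y": 0, "z": 24, "rx": 0, "ry": 0, "rz": 0}, {"x": 0, "y": 0, "z": 30, "rx": 0, "ry": 0, "rz": 0}, {"x": 0, "y": 0, "z": 35, "rx": 0, "ry": 0, "rz": 0}, {"x": 0, "y": 0, "z": 38, "rx": 0, "ry": 0, "rz": 0}, {"x": 0, "y": 0, "z": 38, "rx": 0, "ry": 0, "rz": 0}])

```text
time: 12.8
tool_pos: [0.5388, -0.229, 0.2454]
tool_rot: [-3.14, -0.0, 1.412]
contact_force: [0.8, -0.4, -0.6]
opening: 0.0138
grip_force: 8.0
```

Request:
arm_command(series=[{"x": 0, "y": 0, "z": 2, "rx": 0, "ry": 0, "rz": 0}, {"x": 0, "y": 0, "z": 4, "rx": 0, "ry": 0, "rz": 0}, {"x": 0, "y": 0, "z": 6, "rx": 0, "ry": 0, "rz": 0}, {"x": 0, "y": 0, "z": 8, "rx": 0, "ry": 0, "rz": 0}, {"x": 0, "y": 0, "z": 8, "rx": 0, "ry": 0, "rz": 0}])

```text
time: 13.3
tool_pos: [0.5388, -0.229, 0.2377]
tool_rot: [-3.141, -0.0, 1.412]
contact_force: [0.0, -0.2, -0.7]
opening: 0.0139
grip_force: 8.0
```

Request:
arm_command(series=[{"x": 0, "y": 0, "z": 1.5, "rx": 0, "ry": 0, "rz": 0}, {"x": 0, "y": 0, "z": 3, "rx": 0, "ry": 0, "rz": 0}, {"x": 0, "y": 0, "z": 4.5, "rx": 0, "ry": 0, "rz": 0}, {"x": 0, "y": 0, "z": 4.5, "rx": 0, "ry": 0, "rz": 0}])

```text
time: 13.7
tool_pos: [0.5388, -0.229, 0.2332]
tool_rot: [-3.141, -0.0, 1.412]
contact_force: [-0.2, -0.6, -0.5]
opening: 0.0138
grip_force: 8.0
```

Request:
arm_command(series=[{"x": 0, "y": 0, "z": 1.5, "rx": 0, "ry": 0, "rz": 0}, {"x": 0, "y": 0, "z": 3, "rx": 0, "ry": 0, "rz": 0}, {"x": 0, "y": 0, "z": 4.5, "rx": 0, "ry": 0, "rz": 0}, {"x": 0, "y": 0, "z": 6, "rx": 0, "ry": 0, "rz": 0}])

```text
time: 14.1
tool_pos: [0.5394, -0.2294, 0.229]
tool_rot: [3.139, 0.001, 1.412]
contact_force: [-0.7, 0.6, 11.6]
opening: 0.0142
grip_force: 8.0
```

The force is 11.6 N at tip height of about 46 mm, well after the handle's shoulder passed the rim. That is the floor, so I'll ease off slightly and let go.

Request:
arm_command(series=[{"x": 0, "y": 0, "z": -1, "rx": 0, "ry": 0, "rz": 0}, {"x": 0, "y": 0, "z": -1, "rx": 0, "ry": 0, "rz": 0}, {"x": 0, "y": 0, "z": -1, "rx": 0, "ry": 0, "rz": 0}])

```text
time: 14.4
tool_pos: [0.5391, -0.2292, 0.229]
tool_rot: [3.141, 0.001, 1.412]
contact_force: [-1.3, 1.1, 4.5]
opening: 0.0138
grip_force: 8.0
```

Still standing on the floor at 4.5 N. Releasing.

Request:
arm_command(series=[{"x": 0, "y": 0, "z": 0, "rx": 0, "ry": 0, "rz": 0}, {"x": 0, "y": 0, "z": 0, "rx": 0, "ry": 0, "rz": 0}, {"x": 0, "y": 0, "z": 0, "rx": 0, "ry": 0, "rz": 0}, {"x": 0, "y": 0, "z": 0, "rx": 0, "ry": 0, "rz": 0}, {"x": 0, "y": 0, "z": 0, "rx": 0, "ry": 0, "rz": 0}], hand=46)

```text
time: 14.9
tool_pos: [0.5388, -0.229, 0.2283]
tool_rot: [-3.141, -0.0, 1.412]
contact_force: [-0.0, 0.3, 0.5]
opening: 0.0448
grip_force: 0.0
```

Request:
arm_command(series=[{"x": 0, "y": 0, "z": -15, "rx": 0, "ry": 0, "rz": 0}, {"x": 0, "y": 0, "z": -40, "rx": 0, "ry": 0, "rz": 0}, {"x": 0, "y": 0, "z": -75, "rx": 0, "ry": 0, "rz": 0}, {"x": 0, "y": 0, "z": -115, "rx": 0, "ry": 0, "rz": 0}, {"x": 0, "y": 0, "z": -130, "rx": 0, "ry": 0, "rz": 0}, {"x": 0, "y": 0, "z": -130, "rx": 0, "ry": 0, "rz": 0}, {"x": 0, "y": 0, "z": -130, "rx": 0, "ry": 0, "rz": 0}], squeeze=25)

```text
time: 15.6
tool_pos: [0.5387, -0.2289, 0.3575]
tool_rot: [-3.14, -0.0, 1.412]
contact_force: [0.2, 1.0, -0.6]
opening: 0.0461
grip_force: 0.0
```

```bash
python3 - <<'E'
from h import *
p0,R0=pose(); s=observe(); print(s["qpos"],s["contact_force"])
p=read_camera("scene"); W=np.load("wells.npy")
print(marks(p,"spatula1"))
for d in trace(p,"spatula1"):
    a=np.argwhere(d["pixels"]);print(len(a),a.mean(0).round(),a.min(0),a.max(0))
print("exp standing px",proj(p,[W[0],W[0]+[0,0,.096]]))
u=np.array([-.2862,-.4971,.8192]); R=frame(-u,[.8666,-.499,0])
o=np.array([.4932,.2957,.03]); go(o+u*.28,R); print(o+u*.28)
E
```

```text
[-0.5326  0.4185  1.2286 -0.0003  1.496  -0.3733] [ 0.2259  0.9652 -0.6036]
[([0.538, -0.2243, 0.0458], 0.63), ([0.4949, 0.2983, 0.0318], 0.53)]
189 [173. 339.] [157 327] [192 353]
exp standing px [[174.1992 233.105 ]
 [168.4429 210.5783]]
shift [ 360.4 -184.7   98.3] rot [-6.6 34.6 20.1]
[0.4131 0.1565 0.2594]
```

The spatula stands on the floor at 46 mm in the middle well. Now the second one.

Request:
arm_command(series=[{"x": 36, "y": -18, "z": 0, "rx": 0, "ry": 0, "rz": 2}, {"x": 76, "y": -39, "z": 0, "rx": 0, "ry": 0, "rz": 4}, {"x": 116, "y": -60, "z": 0, "rx": -1, "ry": 3, "rz": 6}, {"x": 156, "y": -80, "z": 0, "rx": -2, "ry": 8, "rz": 8}, {"x": 196, "y": -101, "z": 10, "rx": -3, "ry": 13, "rz": 11}, {"x": 236, "y": -122, "z": 20, "rx": -4, "ry": 19, "rz": 14}, {"x": 276, "y": -142, "z": 35, "rx": -5, "ry": 25, "rz": 17}, {"x": 316, "y": -163, "z": 55, "rx": -6, "ry": 30, "rz": 19}, {"x": 350, "y": -180, "z": 78, "rx": -6.6, "ry": 34.6, "rz": 20.1}, {"x": 360, "y": -185, "z": 98, "rx": -6.6, "ry": 34.6, "rz": 20.1}, {"x": 360, "y": -185, "z": 98, "rx": -6.6, "ry": 34.6, "rz": 20.1}, {"x": 360, "y": -185, "z": 98, "rx": -6.6, "ry": 34.6, "rz": 20.1}, {"x": 360, "y": -185, "z": 98, "rx": -6.6, "ry": 34.6, "rz": 20.1}, {"x": 360, "y": -185, "z": 98, "rx": -6.6, "ry": 34.6, "rz": 20.1}])

```text
time: 17.15
tool_pos: [0.4143, 0.1551, 0.2614]
tool_rot: [3.135, -0.612, 1.051]
contact_force: [0.5, -0.6, -0.3]
opening: 0.046
grip_force: 0.0
```

```bash
python3 - <<'E'
from h import *
u=np.array([-.2862,-.4971,.8192]); R=frame(-u,[.8666,-.499,0])
o=np.array([.4932,.2957,.03]); go(o+u*.182,R); print(observe()["tool_pos"],observe()["qpos"])
p=read_camera("wrist"); cv2.imwrite("pics/w8.png",p["pixels"])
for d in trace(p,"spatula1"):
    a=np.argwhere(d["pixels"]);print(round(d["confidence"],2),len(a),a.mean(0),a.min(0),a.max(0))
print("exp",proj(p,[o+u*l for l in(0,.052,.1,.16)]),marks(p,"spatula1"))
E
```

```text
shift [ -0.7  -2.4 100. ] rot [ 0.3 -0.1  0.1]
[0.4143 0.1551 0.2614] [-0.1374  0.1017  2.0888  0.7781  0.8563 -0.1128]
0.68 855 [197.0678 251.7509] [169 242] [222 261]
0.65 14826 [198.9544 313.6613] [154 214] [256 451]
exp [[251.8931 171.8933]
 [251.8526 181.2653]
 [251.8025 192.863 ]
 [251.7109 214.0631]] [([0.4919, 0.2976, 0.0298], 0.66)]
```

Request:
arm_command(series=[{"x": -0.7, "y": -2.4, "z": 30, "rx": 0.3, "ry": 0, "rz": 0}, {"x": -0.7, "y": -2.4, "z": 60, "rx": 0.3, "ry": 0, "rz": 0}, {"x": -0.7, "y": -2.4, "z": 80, "rx": 0.3, "ry": 0, "rz": 0}, {"x": -0.7, "y": -2.4, "z": 93, "rx": 0.3, "ry": 0, "rz": 0}, {"x": -0.7, "y": -2.4, "z": 100, "rx": 0.3, "ry": 0, "rz": 0}, {"x": -0.7, "y": -2.4, "z": 100, "rx": 0.3, "ry": 0, "rz": 0}, {"x": -0.7, "y": -2.4, "z": 100, "rx": 0.3, "ry": 0, "rz": 0}])

```text
time: 18.0
tool_pos: [0.4401, 0.2058, 0.1786]
tool_rot: [3.141, -0.612, 1.051]
contact_force: [0.0, 0.8, -0.1]
opening: 0.0461
grip_force: 0.0
```

Request:
arm_command(series=[{"x": 0, "y": 0, "z": 0, "rx": 0, "ry": 0, "rz": 0}, {"x": 0, "y": 0, "z": 0, "rx": 0, "ry": 0, "rz": 0}, {"x": 0, "y": 0, "z": 0, "rx": 0, "ry": 0, "rz": 0}, {"x": 0, "y": 0, "z": 0, "rx": 0, "ry": 0, "rz": 0}, {"x": 0, "y": 0, "z": 0, "rx": 0, "ry": 0, "rz": 0}, {"x": 0, "y": 0, "z": 0, "rx": 0, "ry": 0, "rz": 0}], hand=6, squeeze=25)

```text
time: 18.6
tool_pos: [0.44, 0.206, 0.1784]
tool_rot: [-3.142, -0.611, 1.051]
contact_force: [-1.2, -1.1, 2.1]
opening: 0.0131
grip_force: 25.0
```

```bash
python3 - <<'E'
from h import *
p0,R0=pose(); W=np.load("wells.npy"); print(p0)
cur=(p0-R0[:,2]*.23,R0); print(cur[0])
d=(W[1]-W[0])[:2]; d/=np.linalg.norm(d); R=frame([0,0,-1],[d[1],-d[0],0])
t=W[1].copy(); t[2]=.335; go(t,R,cur)
E
```

```text
[0.44   0.206  0.1784]
[0.3744 0.0914 0.3667]
shift [-116.9  273.2  -43.3] rot [  6.3 -34.6 -20. ]
```

Request:
arm_command(series=[{"x": 0, "y": 0, "z": -15, "rx": 0, "ry": 0, "rz": 0}, {"x": 0, "y": 0, "z": -45, "rx": 0, "ry": 0, "rz": 0}, {"x": 0, "y": 0, "z": -85, "rx": 0, "ry": 0, "rz": 0}, {"x": 0, "y": 0, "z": -125, "rx": 0, "ry": 0, "rz": 0}, {"x": 0, "y": 0, "z": -150, "rx": 0, "ry": 0, "rz": 0}, {"x": 0, "y": 0, "z": -150, "rx": 0, "ry": 0, "rz": 0}, {"x": 0, "y": 0, "z": -150, "rx": 0, "ry": 0, "rz": 0}])

```text
time: 19.3
tool_pos: [0.3971, 0.1312, 0.3008]
tool_rot: [3.141, -0.611, 1.05]
contact_force: [-0.0, 0.1, -1.2]
opening: 0.0134
grip_force: 25.0
```

```bash
python3 - <<'E'
from h import *
p0,R0=pose(); W=np.load("wells.npy"); print(p0,observe()["opening"],observe()["grip_force"])
d=(W[1]-W[0])[:2]; d/=np.linalg.norm(d); R=frame([0,0,-1],[d[1],-d[0],0])
go(p0+[.02,-.02,.06],R0)
t=W[1].copy(); t[2]=.36; go(t,R); t[:2]+=.06*d;go(t,R)
E
```

```text
[0.3971 0.1312 0.3008] 0.013414171939033062 24.99010741710663
shift [ 28.4  27.3 -53.4] rot [0. 0. 0.]
shift [-102.1  273.4 -143.9] rot [  6.3 -34.6 -20.1]
shift [ -56.2  252.2 -111.7] rot [  6.3 -34.6 -20.1]
```

Request:
arm_command(series=[{"x": 5, "y": 20, "z": -40, "rx": 0.3, "ry": -2, "rz": -1}, {"x": -5, "y": 50, "z": -60, "rx": 1, "ry": -6, "rz": -3}, {"x": -18, "y": 85, "z": -75, "rx": 1.8, "ry": -10, "rz": -6}, {"x": -35, "y": 125, "z": -92, "rx": 2.7, "ry": -15, "rz": -9}, {"x": -52, "y": 165, "z": -108, "rx": 3.6, "ry": -20, "rz": -12}, {"x": -70, "y": 205, "z": -123, "rx": 4.6, "ry": -25, "rz": -15}, {"x": -86, "y": 240, "z": -133, "rx": 5.5, "ry": -30, "rz": -18}, {"x": -98, "y": 265, "z": -141, "rx": 6.2, "ry": -33.5, "rz": -19.6}, {"x": -102, "y": 273, "z": -144, "rx": 6.3, "ry": -34.6, "rz": -20.1}, {"x": -102, "y": 273, "z": -144, "rx": 6.3, "ry": -34.6, "rz": -20.1}, {"x": -102, "y": 273, "z": -144, "rx": 6.3, "ry": -34.6, "rz": -20.1}, {"x": -102, "y": 273, "z": -144, "rx": 6.3, "ry": -34.6, "rz": -20.1}, {"x": -102, "y": 273, "z": -144, "rx": 6.3, "ry": -34.6, "rz": -20.1}])

```text
time: 20.6
tool_pos: [0.5511, -0.1478, 0.3607]
tool_rot: [3.141, -0.001, 1.413]
contact_force: [0.4, -0.2, -0.9]
opening: 0.0137
grip_force: 25.0
```

```bash
python3 - <<'E'
from h import *
p0,R0=pose(); W=np.load("wells.npy"); print(p0,observe()["contact_force"],observe()["opening"])
d=(W[1]-W[0])[:2]; d/=np.linalg.norm(d); R=frame([0,0,-1],[d[1],-d[0],0])
go([.5514,-.1497,.302],R)
p=read_camera("wrist"); print(marks(p,"spatula1"),marks(p,"well0"),p0+R0[:,2]*.182)
a=cv2.resize(p["pixels"][110:230,196:316],None,fx=4,fy=4,interpolation=cv2.INTER_CUBIC); cv2.imwrite("pics/c9.png",a)
E
```

```text
[ 0.5511 -0.1478  0.3607] [ 0.4473 -0.2064 -0.8647] 0.013740260954561725
shift [-1.9  0.5 58.7] rot [ 0.1 -0.1  0.1]
[([0.5523, -0.1457, 0.1767], 0.88)] [([0.2963, -0.1718, 0.1138], 0.96), ([0.2879, -0.096, 0.1118], 0.75), ([0.5505, -0.1487, 0.11], 0.66)] [ 0.5513 -0.1476  0.1787]
```

View pics/c9.png

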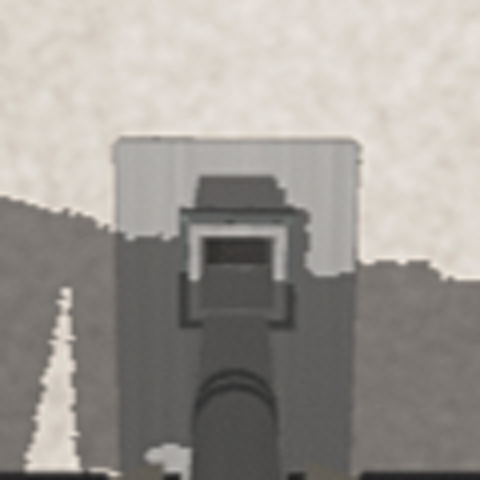

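The mouth of the well shows ahead of the blade. Its inner hole spans x 202–272 in the crop with its far edge at y≈238, and the blade is centred on it at x≈235. I'll check it numerically.

```bash
python3 - <<'E'
from h import *
p=read_camera("wrist"); W=np.load("wells.npy"); d=(W[1]-W[0]); d/=np.linalg.norm(d); n=np.array([d[1],-d[0],0])
print("pred far inner edge / centre px",proj(p,[W[1]+.01*d,W[1]]))
C,r=ray(p,[255.25,169.5]); C=np.ravel(C); q=C+r*(.11-C[2])/r[2]; c=q-.01*d; print("measured centre",c, "delta along d,n mm",(c-W[1])@d*1e3,(c-W[1])@n*1e3)
# gray column profile down the middle
g=cv2.cvtColor(p["pixels"],cv2.COLOR_BGR2GRAY); print(g[158:200,256]); print(g[171,238:275])
E
```

```text
pred far inner edge / centre px [[254.6343 167.7707]
 [254.6095 176.908 ]]
measured centre [ 0.552  -0.1509  0.11  ] delta along d,n mm -1.8802015229813502 0.6674066327075456
[ 94  95  95  75  66  97  98 118 172 177 135  73  56  58  58  58  57  66
  90  89  83  82  81  80  81  80  80  79  86  96  89  80  79  79  79  79
  78  79  80  78  80  81]
[ 97  99  99  98 104 139 166 145  89  60  50  52  51  54  58  59  58  60
  58  58  56  59  57  56  68  92 137 166 160 127  97  97  96  94  97 136
 169]
```

Request:
arm_command(series=[{"x": -2, "y": 0.2, "z": 12, "rx": 0, "ry": 0, "rz": 0}, {"x": -2, "y": 0.2, "z": 30, "rx": 0, "ry": 0, "rz": 0}, {"x": -2, "y": 0.2, "z": 45, "rx": 0, "ry": 0, "rz": 0}, {"x": -2, "y": 0.2, "z": 55, "rx": 0, "ry": 0, "rz": 0}, {"x": -2, "y": 0.2, "z": 60, "rx": 0, "ry": 0, "rz": 0}, {"x": -2, "y": 0.2, "z": 60, "rx": 0, "ry": 0, "rz": 0}, {"x": -2, "y": 0.2, "z": 60, "rx": 0, "ry": 0, "rz": 0}])

```text
time: 21.5
tool_pos: [0.5517, -0.1506, 0.3008]
tool_rot: [3.14, -0.0, 1.413]
contact_force: [-0.7, 0.1, -1.3]
opening: 0.0136
grip_force: 25.0
```

Request:
arm_command(series=[{"x": 0, "y": 0, "z": 4, "rx": 0, "ry": 0, "rz": 0}, {"x": 0, "y": 0, "z": 8, "rx": 0, "ry": 0, "rz": 0}, {"x": 0, "y": 0, "z": 12, "rx": 0, "ry": 0, "rz": 0}, {"x": 0, "y": 0, "z": 16, "rx": 0, "ry": 0, "rz": 0}, {"x": 0, "y": 0, "z": 16, "rx": 0, "ry": 0, "rz": 0}], squeeze=8)

```text
time: 22.0
tool_pos: [0.5513, -0.1504, 0.2836]
tool_rot: [-3.141, -0.001, 1.413]
contact_force: [-0.9, -0.4, -0.8]
opening: 0.0139
grip_force: 8.0
```

Inside the mouth with no contact, so I continue to tip ≈ 62 mm.

Request:
arm_command(series=[{"x": 0, "y": 0, "z": 6, "rx": 0, "ry": 0, "rz": 0}, {"x": 0, "y": 0, "z": 12, "rx": 0, "ry": 0, "rz": 0}, {"x": 0, "y": 0, "z": 18, "rx": 0, "ry": 0, "rz": 0}, {"x": 0, "y": 0, "z": 24, "rx": 0, "ry": 0, "rz": 0}, {"x": 0, "y": 0, "z": 30, "rx": 0, "ry": 0, "rz": 0}, {"x": 0, "y": 0, "z": 35, "rx": 0, "ry": 0, "rz": 0}, {"x": 0, "y": 0, "z": 39, "rx": 0, "ry": 0, "rz": 0}, {"x": 0, "y": 0, "z": 39, "rx": 0, "ry": 0, "rz": 0}])

```text
time: 22.8
tool_pos: [0.5513, -0.1504, 0.2446]
tool_rot: [-3.141, -0.001, 1.413]
contact_force: [-0.6, -0.0, -0.3]
opening: 0.0137
grip_force: 8.0
```

Request:
arm_command(series=[{"x": 0, "y": 0, "z": 2, "rx": 0, "ry": 0, "rz": 0}, {"x": 0, "y": 0, "z": 4, "rx": 0, "ry": 0, "rz": 0}, {"x": 0, "y": 0, "z": 6, "rx": 0, "ry": 0, "rz": 0}, {"x": 0, "y": 0, "z": 8, "rx": 0, "ry": 0, "rz": 0}, {"x": 0, "y": 0, "z": 8, "rx": 0, "ry": 0, "rz": 0}])

```text
time: 23.3
tool_pos: [0.5514, -0.1504, 0.237]
tool_rot: [-3.141, -0.001, 1.413]
contact_force: [-0.1, 0.2, -1.4]
opening: 0.0138
grip_force: 8.0
```

Request:
arm_command(series=[{"x": 0, "y": 0, "z": 1.5, "rx": 0, "ry": 0, "rz": 0}, {"x": 0, "y": 0, "z": 3, "rx": 0, "ry": 0, "rz": 0}, {"x": 0, "y": 0, "z": 4.5, "rx": 0, "ry": 0, "rz": 0}, {"x": 0, "y": 0, "z": 5, "rx": 0, "ry": 0, "rz": 0}])

```text
time: 23.7
tool_pos: [0.5515, -0.1505, 0.2321]
tool_rot: [3.141, -0.001, 1.413]
contact_force: [-0.0, 0.3, -1.5]
opening: 0.0135
grip_force: 8.0
```

Request:
arm_command(series=[{"x": 0, "y": 0, "z": 1.5, "rx": 0, "ry": 0, "rz": 0}, {"x": 0, "y": 0, "z": 3, "rx": 0, "ry": 0, "rz": 0}, {"x": 0, "y": 0, "z": 4.5, "rx": 0, "ry": 0, "rz": 0}, {"x": 0, "y": 0, "z": 5, "rx": 0, "ry": 0, "rz": 0}])

```text
time: 24.1
tool_pos: [0.5521, -0.1508, 0.2293]
tool_rot: [3.138, 0.001, 1.413]
contact_force: [-1.9, 1.4, 10.2]
opening: 0.0138
grip_force: 8.0
```

Contact at 10 N, at nearly the same height as the first. To be sure it isn't catching on an edge, I'll raise it slightly, shift 1.5 mm and feel again.

Request:
arm_command(series=[{"x": 0, "y": 0, "z": -4, "rx": 0, "ry": 0, "rz": 0}, {"x": 1.5, "y": 1.5, "z": -4, "rx": 0, "ry": 0, "rz": 0}, {"x": 1.5, "y": 1.5, "z": -4, "rx": 0, "ry": 0, "rz": 0}])

```text
time: 24.4
tool_pos: [0.5534, -0.1491, 0.2312]
tool_rot: [3.141, -0.001, 1.413]
contact_force: [-0.6, -0.2, -1.4]
opening: 0.0137
grip_force: 8.0
```

Request:
arm_command(series=[{"x": 0, "y": 0, "z": 1, "rx": 0, "ry": 0, "rz": 0}, {"x": 0, "y": 0, "z": 2, "rx": 0, "ry": 0, "rz": 0}, {"x": 0, "y": 0, "z": 3, "rx": 0, "ry": 0, "rz": 0}, {"x": 0, "y": 0, "z": 3, "rx": 0, "ry": 0, "rz": 0}])

```text
time: 24.8
tool_pos: [0.5535, -0.1494, 0.2293]
tool_rot: [3.14, -0.0, 1.413]
contact_force: [-0.8, 0.4, 7.1]
opening: 0.0139
grip_force: 8.0
```

It meets the floor at the same height, so this is the floor. Ease off, re-centre and release.

Request:
arm_command(series=[{"x": -1.2, "y": -1.2, "z": -1.5, "rx": 0, "ry": 0, "rz": 0}, {"x": -1.2, "y": -1.2, "z": -1, "rx": 0, "ry": 0, "rz": 0}, {"x": -1.2, "y": -1.2, "z": -0.5, "rx": 0, "ry": 0, "rz": 0}, {"x": -1.2, "y": -1.2, "z": -0.5, "rx": 0, "ry": 0, "rz": 0}])

```text
time: 25.2
tool_pos: [0.552, -0.1504, 0.2293]
tool_rot: [3.14, -0.0, 1.413]
contact_force: [-0.6, 0.2, 4.3]
opening: 0.0137
grip_force: 8.0
```

Request:
arm_command(series=[{"x": 0, "y": 0, "z": 0, "rx": 0, "ry": 0, "rz": 0}, {"x": 0, "y": 0, "z": 0, "rx": 0, "ry": 0, "rz": 0}, {"x": 0, "y": 0, "z": 0, "rx": 0, "ry": 0, "rz": 0}, {"x": 0, "y": 0, "z": 0, "rx": 0, "ry": 0, "rz": 0}, {"x": 0, "y": 0, "z": 0, "rx": 0, "ry": 0, "rz": 0}], hand=46)

```text
time: 25.7
tool_pos: [0.5519, -0.1503, 0.2287]
tool_rot: [3.141, -0.001, 1.413]
contact_force: [1.0, -0.1, -0.6]
opening: 0.0448
grip_force: 0.0
```

Request:
arm_command(series=[{"x": 0, "y": 0, "z": -15, "rx": 0, "ry": 0, "rz": 0}, {"x": 0, "y": 0, "z": -40, "rx": 0, "ry": 0, "rz": 0}, {"x": 0, "y": 0, "z": -75, "rx": 0, "ry": 0, "rz": 0}, {"x": 0, "y": 0, "z": -115, "rx": 0, "ry": 0, "rz": 0}, {"x": -20, "y": -40, "z": -140, "rx": 0, "ry": 0, "rz": 0}, {"x": -40, "y": -90, "z": -140, "rx": 0, "ry": 0, "rz": 0}, {"x": -100, "y": -120, "z": -140, "rx": 0, "ry": 0, "rz": 0}, {"x": -100, "y": -120, "z": -140, "rx": 0, "ry": 0, "rz": 0}, {"x": -100, "y": -120, "z": -140, "rx": 0, "ry": 0, "rz": 0}, {"x": -100, "y": -120, "z": -140, "rx": 0, "ry": 0, "rz": 0}])

```text
time: 26.7
tool_pos: [0.4176, -0.2302, 0.3688]
tool_rot: [3.141, -0.001, 1.412]
contact_force: [0.5, 0.2, 0.0]
opening: 0.0459
grip_force: 0.0
```

```bash
python3 - <<'E'
from h import *
print(observe()["tool_pos"])
W=np.load("wells.npy"); p=read_camera("scene"); c=proj(p,[W.mean(0)])[0]
for n in ["spatula1","glass_rod","dishes","marker"]: print(n,marks(p,n))
print(proj(p,[w+[0,0,.096] for w in W]))
x,y=int(c[0]),int(c[1]); cv2.imwrite("pics/f10.png",cv2.resize(p["pixels"][y-75:y+65,x-60:x+200],None,fx=3,fy=3,interpolation=cv2.INTER_CUBIC))
E
```

```text
[ 0.4176 -0.2302  0.3688]
spatula1 [([0.5368, -0.2263, 0.0461], 0.61), ([0.5516, -0.1452, 0.0512], 0.54)]
glass_rod []
dishes [([0.5206, -0.0002, 0.0002], 0.6)]
marker [([0.6591, 0.0005, 0.0005], 0.77), ([0.5275, -0.3065, 0.1099], 0.49)]
[[168.4429 210.5783]
 [203.0792 206.9772]]
```

View pics/f10.png

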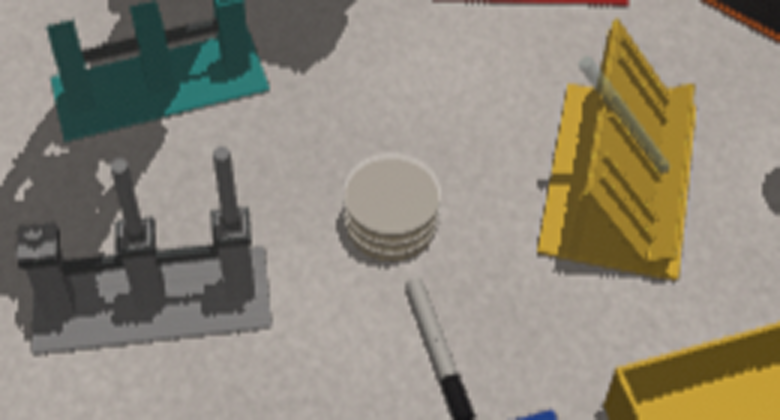

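The picture shows both spatulas upright in the two open wells (crop (122,200) and (225,190)). The rod is still in the rest, and the dishes and marker are undisturbed. Handing in.

```bash
python3 -c "
from cell import *
print(hand_in())"
```

```text
the job is handed in; nothing more can be done
None
```

Both spatulas are standing upright, blade down, in the two open wells, each lowered until the floor was felt (about 46 mm above the bench); the glass rod is still in the rest, nothing else appears to have moved, and the job is handed in (about 27 s on the robot clock).

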